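# Unclamp the drilled bracket

## Robot

A 7-joint arm with a two-finger parallel gripper is mounted at the origin on the work surface. World frame = base frame: x ahead of the robot, y to its left, z up, the work surface at z = 0. Lengths are in m, angles in rad, forces in N, time in s.
With the tool pointing down it reaches from about 0.4 to 0.925 m from the base axis. Payload 4.1 kg.
Tool frame: the origin (TCP) lies on the centre line of the jaws, within the pads' length; the fingertips stand 19 mm ahead of it and the grasp point (between the pads) is the TCP; z points along the fingers, y is the line along which they close (so a half turn about z gives the same grasp; the last joint's range is limited). The gripper opens to 85 mm and grips with 20 to 120 N. Pads are 22 mm wide; open, the fingers measure 114 mm over their backs; the gripper's body (76 mm by 85 mm) begins 54 mm behind the grasp point. The pads swing forward as they close: fully open they stand 13 mm farther back than shut.
Start: joints at [-1.354, 0.398, 0.045, 1.537, -0.019, 1.207, -0.051], TCP at [0.202, 0.618, 0.25] pointing down, gripper open.
Joint ranges: [-2.82, 2.82], [-0.49, 2.23], [-1.37, 1.46], [0, 2.46], [-1.36, 4.5], [0.23, 2], [-2.94, 2.94]. Speed limits (rad/s): [2.57, 2.57, 3.14, 3.14, 3.14, 3.14, 3.14].

## Interface

Orientations are given as a rotation vector (axis times angle).
In Python, from cell import telemetry, eyes, bot, nets gives the robot as it stands.
- The arm moves only by the tool arm_command, never from a script. Its arguments are lists of equal length, an entry for each row: "gripper": the finger opening in mm, from 0 to 85.4; "dp": the shift along the world's x, y, z in mm, a list of three; "turn": the turn, a rotation vector about the world's x, y, z in rad, a list of three. A call has 1 to 12 rows; each row shifts and turns the commanded pose from where the row before left it; what a row does not reach is not made up. A row lasts 1/8 s, in which the tool goes at most 62.5 mm and 10.7 degrees, less where a joint would pass 70% of its speed; a pose out of reach is approached as far as the arm can. A call is refused whole if a number of a shift passes 62.5 or a number of a turn 0.188, either way. A call with a gripper value outside its range is refused whole. The fingers move at their own pace and stop on an object; "grip_force" is the grip in N (left out, the last holds). Time passes only in rows, so rows that do not move let the fingers close. It gives the time, the measured TCP pose, the force, the opening and the grip force at its end, in the units of the state.
- telemetry.observe(): the state, without advancing time (a new reading comes with each control period).
- eyes.snapshot(name): name is "scene" or "top"; returns the picture (384x512x3 uint8, blue, green, red); there is no depth.
- eyes.get_calibration(name): a dict with "fx", "fy", "cx", "cy" (pixels), "extrinsics" (4x4, takes a point from camera to world coordinates). Camera axes: x right, y down, z forward; pixel columns grow to the right and rows downward; lengths in m; the calibration is good to about 2 mm. A picture is of the moment at which its call begins. get_calibration takes no time and is no camera call.
- bot.sign_off(): hands the job in; it is judged then, once.
Trained networks look in the newest picture that a camera, given by its name, has taken for a name from the list of things; names that differ only in an ending like _2 or _b are one class to them, and where a whole thing is asked for, a point or a joint stands for the part that bears it (a point fixed in the world has none). Each returns a list of dicts, best first, with "conf" (0 to 1); they miss things now and then, are a little off and sometimes report something else, mostly with a low value. They report only what shows in the picture. A call takes as long as a camera call. They do not tell look-alikes from the thing itself.
- nets.regions_of(camera, thing): "region" (384x512 bool, what is visible of it) and "rect" ([left, top, right, bottom] as shares, 0 to 1, of the picture: columns of its width, rows of its height, round what is visible of it).
- nets.pinpoint(camera, thing): "point" ([column, row] as shares, 0 to 1, of the picture: columns of its width, rows of its height: a listed point, or the origin of a listed thing).
The state is a dict: "time": time; "qpos": joint angles; "joint_vel": joint speeds; "effort": joint torques, N m; "tool_pos": TCP position; "orientation": TCP orientation; "force": force on the tool from outside, world axes, zero at the start; "wrist_torque": the same for the moment, N m; "gripper_width": finger opening in m; "grasp_force": force on a finger pad.
Only numpy, scipy, OpenCV 4.12 (cv2) and the standard library are available. Lean on these libraries where they do the work, as an engineer would, in place of code of your own. Each camera call takes 0.05 s, during which the arm holds its last target. There are 200 camera calls.

## Task

Two toggle clamps stand on the electronics bench; one holds a bright aluminium angle bracket, the other a black plastic cover. Flip the bracket's clamp arm up by its red grip, past upright so that it stays open by itself, then lift the bracket out and set it down, not dropped, on its foot with the flange upright on the floor of the empty yellow tray. Leave the black cover's clamp shut.

Things in the scene. Friction and masses are not known exactly. Their poses are not given: they have to be found in the camera images.
- bracket: Bright aluminium angle bracket, 100-165 g. Foot 60x60x8 mm; upright flange on its +y edge (y 22 to 30 mm, 60 long in x, top 45 above the underside). Origin: centre of underside, at start 14 mm above the bench on the clamp's fixed 200x100 mm base; z up, x from the clamp's grip toward its hinge. 5 mm high stops surround the foot (2 mm play): lifts straight up once unclamped.
- clamp_grip (a point): Middle of the red grip of the clamp holding the bracket: sleeve 22 mm dia, 50 long, along the arm, 50 mm above the bench when shut (start). Frame turns with the arm: x along arm to the hinge, 145 mm away; y hinge axis; z up when shut. Arm turns about +y: grip rises and goes over the hinge, 0 to 1.95 rad (stop). Under 2 N. Let go past 1.75 rad it drops to the stop; before upright it falls shut.
- tray: Empty yellow plastic tray, open on top, fixed to the bench, 180 (x) x 170 (y) x 20 mm high, walls and floor 4 mm thick. Origin: centre of its underside at bench height; z up.
- other_grip (a point): Middle of the red grip of the second, identical clamp, which holds a flat black plastic cover (60 x 60 x 8 mm) and must stay shut. Same frame and sizes as the first clamp's grip. The two clamps and the tray stand side by side in any order, about 280 mm apart.
There are look-alikes about, which are no part of the job. What is shaped like the bracket but blue or turquoise is not meant.

How it is judged:
By the outcome, as a careful person would: the job done as asked, in the order asked, and still so for the second after the job is handed in, with the robot touching nothing.
It also fails if it takes over 51 s, if anything falls off the work surface, if the arm or the gripper's body presses on something with over 40 N, if the wrist force passes 120 N, or if a joint passes its speed limit or range.

## Working session

There is one attempt and no reset: what is moved stays moved. The work goes in short steps, Python scripts to look and compute and a tool call to move; the robot and the scene stay as the last step left them, time stands still between calls to the robot, and variables do not carry over. Pictures are saved under pics/ and viewed, at most 10 in all, crops included, and the job is handed in when it is done.

Besides the shell and the picture viewer there is one more tool, called as a command line: name --argument value ..., lists and objects as JSON in quotes. arm_command: Moves the arm, as the interface text tells. Its arguments: {"type":"object","properties":{"gripper":{"type":"array","items":{"type":"number"}},"dp":{"type":"array","items":{"type":"array","items":{"type":"number"}}},"turn":{"type":"array","items":{"type":"array","items":{"type":"number"}}},"grip_force":{"type":"number"}},"required":["gripper","dp","turn"]}

```bash
mkdir -p pics; cat > h.py <<'E'
from cell import telemetry, eyes, bot, nets
import numpy as np, cv2
from scipy.spatial.transform import Rotation as R
def ray(cam,uv):
    c=eyes.get_calibration(cam);T=np.array(c["extrinsics"])
    d=T[:3,:3]@np.array([(uv[0]-c["cx"])/c["fx"],(uv[1]-c["cy"])/c["fy"],1]);return T[:3,3],d
def atz(cam,uv,z):
    o,d=ray(cam,uv);return o+d*(z-o[2])/d[2]
def proj(cam,p):
    c=eyes.get_calibration(cam);T=np.linalg.inv(np.array(c["extrinsics"]));q=T[:3,:3]@np.asarray(p)+T[:3,3]
    return np.array([c["fx"]*q[0]/q[2]+c["cx"],c["fy"]*q[1]/q[2]+c["cy"]])
def st():
    s=telemetry.observe();print(s["time"],np.round(s["tool_pos"],4),np.round(s["orientation"],3),np.round(s["force"],1),s["gripper_width"],s["grasp_force"],np.round(s["qpos"],2));return s
E
python3 - <<'E'
from h import *
st()
a=eyes.snapshot("scene");b=eyes.snapshot("top")
cv2.imwrite("pics/s0.png",cv2.resize(a,(768,576)));cv2.imwrite("pics/t0.png",cv2.resize(b,(768,576)))
H={"bracket":.014,"clamp_grip":.05,"tray":.0,"other_grip":.05}
for c in("scene","top"):
    print(c,np.round(np.array(eyes.get_calibration(c)["extrinsics"])[:3,3],2))
    for t in H:
        for r in nets.pinpoint(c,t)[:4]:
            uv=np.array(r["point"])*[512,384];print(t,round(r["conf"],2),uv.round(1),(uv*1.5).round(),atz(c,uv,H[t]).round(4))
E
```

```text
0.0 [0.2016 0.6173 0.2492] [-4.940e-01 -3.102e+00  3.000e-03] [-0.3 -0.3 -0.6] 0.08532609090036229 0.0 [-1.35  0.4   0.04  1.54 -0.02  1.21 -0.05]
scene [1.26 0.27 0.7 ]
bracket 0.83 [121.5 193.4] [182. 290.] [ 0.5673 -0.3881  0.014 ]
bracket 0.78 [209. 218.] [313. 327.] [ 0.5663 -0.119   0.014 ]
bracket 0.76 [166.3 196. ] [249. 294.] [ 0.5292 -0.2689  0.014 ]
clamp_grip 0.59 [178.1 169.7] [267. 255.] [ 0.4489 -0.2751  0.05  ]
tray 0.95 [366.  259.6] [549. 389.] [0.5421 0.2813 0.    ]
other_grip 0.7 [279.7 194.7] [420. 292.] [0.4461 0.03   0.05  ]
top [ 0.4  -0.03  0.95]
bracket 0.92 [345.1 169.8] [518. 255.] [ 0.5327 -0.2679  0.014 ]
bracket 0.82 [288.5 167.6] [433. 251.] [ 0.5346 -0.1254  0.014 ]
bracket 0.68 [396.2 168.6] [594. 253.] [ 0.5391 -0.3972  0.014 ]
clamp_grip 0.97 [349.2 201.4] [524. 302.] [ 0.4514 -0.2687  0.05  ]
tray 0.71 [127.8 161.5] [192. 242.] [0.5416 0.2806 0.    ]
tray 0.34 [342.9 170.9] [514. 256.] [ 0.5317 -0.2659  0.    ]
other_grip 0.93 [225.8 205.2] [339. 308.] [0.4351 0.0267 0.05  ]
```

View pics/s0.png

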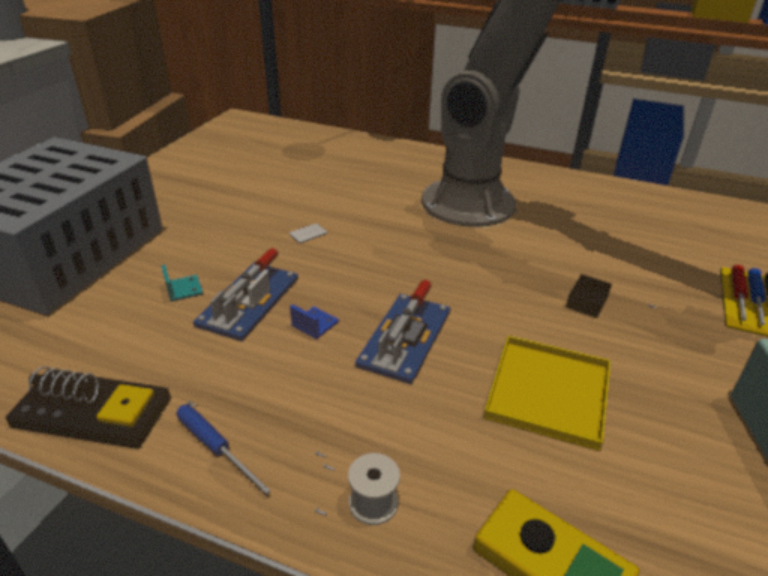

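View pics/t0.png

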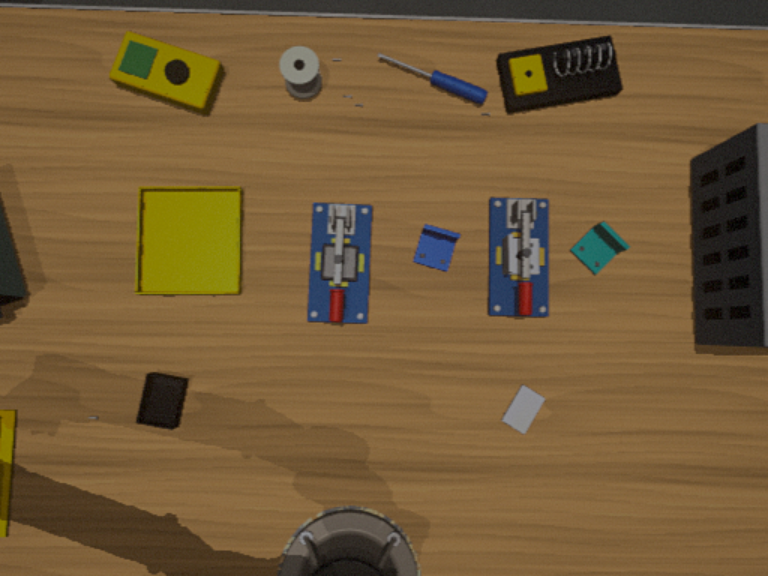

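The bracket clamp is the right-hand one in the top view (grip at about 524,302, bracket at 518,255). The black cover's clamp is in the middle (339,308) and the tray is on the left (190,242). The blue and turquoise brackets are decoys. Next I'll measure the yaw of the base and the tray.

```bash
python3 - <<'E'
from h import *
b=eyes.snapshot("top")
hsv=cv2.cvtColor(b,cv2.COLOR_BGR2HSV)
def rect(m,roi,z,n):
    k=np.zeros(m.shape,np.uint8);x0,y0,x1,y1=roi;k[y0:y1,x0:x1]=m[y0:y1,x0:x1]
    ys,xs=np.nonzero(k);P=np.array([atz("top",(x,y),z)[:2] for x,y in zip(xs,ys)],np.float32)
    r=cv2.minAreaRect(P);print(n,np.round(r[0],4),np.round(r[1],4),r[2])
m=cv2.inRange(hsv,(100,80,40),(130,255,255))
rect(m,(320,125,372,216),.014,"base")
rect(m,(200,130,252,220),.014,"other")
rect(cv2.inRange(hsv,(20,120,60),(35,255,255)),(80,115,170,205),.02,"tray")
red=cv2.inRange(hsv,(0,120,50),(8,255,255))|cv2.inRange(hsv,(172,120,50),(180,255,255))
rect(red,(320,180,372,220),.055,"grip")
c=b[120:225,310:380];cv2.imwrite("pics/c1.png",cv2.resize(c,None,fx=5.5,fy=5.5,interpolation=cv2.INTER_CUBIC))
for n,p in dict(grip=(.4514,-.2687,.05),hinge=(.596,-.268,.05),br=(.535,-.268,.014)).items(): print(n,((proj("top",p)-[310,120])*5.5).round())
E
```

```text
base [ 0.5309 -0.2676] [0.0963 0.1972] 89.90392303466797Traceback (most recent call last):
  File "<stdin>", line 10, in <module>
  File "<stdin>", line 6, in rect
  File "h.py", line 8, in atz
    o,d=ray(cam,uv);return o+d*(z-o[2])/d[2]
        ~~~^^^^^^^^
  File "h.py", line 5, in ray
    c=eyes.get_calibration(cam);T=np.array(c["extrinsics"])
ValueError: time passes only in moves, steps and waits
```

arm_command --gripper '[70,60,50,50,50,50,50,50,50,50,50]' --dp '[[50,-40,0],[50,-40,0],[50,-50,0],[50,-60,0],[50,-60,0],[30,-60,0],[0,-60,0],[0,-60,0],[0,-60,0],[0,-60,0],[0,-60,0]]' --turn '[[0,0,0.08],[0,0,0.08],[0,0,0.08],[0,0,0.075],[0,0,0],[0,0,0],[0,0,0],[0,0,0],[0,0,0],[0,0,0],[0,0,0]]'

```text
time: 1.92
tool_pos: [0.4515, 0.0418, 0.2508]
orientation: [0.001, 3.14, 0.001]
force: [1.1, 0.8, 0.2]
gripper_width: 0.0497
grasp_force: 0.0
```

```bash
sed -i 's/^def ray/C={}\ndef cal(n):\n    if n not in C: C[n]=eyes.get_calibration(n)\n    return C[n]\ndef ray/; s/c=eyes.get_calibration(cam)/c=cal(cam)/' h.py; python3 - <<'E'
from h import *
b=eyes.snapshot("top")
hsv=cv2.cvtColor(b,cv2.COLOR_BGR2HSV)
def rect(m,roi,z,n):
    k=np.zeros(m.shape,np.uint8);x0,y0,x1,y1=roi;k[y0:y1,x0:x1]=m[y0:y1,x0:x1]
    ys,xs=np.nonzero(k);P=np.array([atz("top",(x,y),z)[:2] for x,y in zip(xs,ys)],np.float32)
    r=cv2.minAreaRect(P);print(n,np.round(r[0],4),np.round(r[1],4),r[2])
rect(cv2.inRange(hsv,(20,120,60),(35,255,255)),(80,115,170,205),.02,"tray")
red=cv2.inRange(hsv,(0,120,50),(8,255,255))|cv2.inRange(hsv,(172,120,50),(180,255,255))
rect(red,(320,180,372,220),.055,"grip")
c=b[120:225,310:380];cv2.imwrite("pics/c1.png",cv2.resize(c,None,fx=5.5,fy=5.5,interpolation=cv2.INTER_CUBIC))
for n,p in dict(grip=(.4514,-.2687,.05),hinge=(.596,-.268,.05),br=(.535,-.268,.014)).items(): print(n,((proj("top",p)-[310,120])*5.5).round())
E
```

```text
tray [0.543  0.2806] [0.1802 0.1737] 1.6076099872589111
grip [ 0.4581 -0.2693] [0.0506 0.0192] 0.14143359661102295
grip [216. 448.]
hinge [215. 121.]
br [193. 269.]
```

View pics/c1.png

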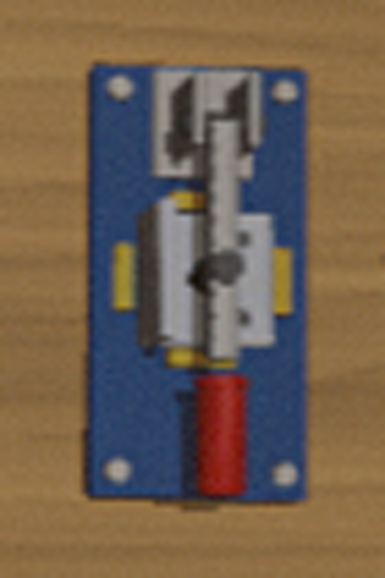

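The flange is on the left (+y) side, the red grip is centred at about (0.456, -0.269), and yaw is about 0. Moving over the grip.

arm_command --gripper '[50,50,50,50,50,50,50,50,50,50,50,50]' --dp '[[0,-55,0],[0,-55,0],[0,-55,0],[0,-55,-20],[0,-55,-20],[4,-36,-30],[0,0,-40],[0,0,-40],[0,0,-30],[0,0,-15],[0,0,-6],[0,0,0]]' --turn '[[0,0,0],[0,0,0],[0,0,0],[0,0,0],[0,0,0],[0,0,0],[0,0,0],[0,0,0],[0,0,0],[0,0,0],[0,0,0],[0,0,0]]' --grip_force 20

```text
time: 3.48
tool_pos: [0.4562, -0.2675, 0.0499]
orientation: [0.001, 3.141, -0.0]
force: [-0.4, 0.1, 0.3]
gripper_width: 0.0501
grasp_force: 0.0
```

arm_command --gripper '[15,15,15,15,15,15]' --dp '[[0,0,0],[0,0,0],[0,0,0],[0,0,0],[0,0,0],[0,0,0]]' --turn '[[0,0,0],[0,0,0],[0,0,0],[0,0,0],[0,0,0],[0,0,0]]'

```text
time: 4.22
tool_pos: [0.4565, -0.2716, 0.051]
orientation: [0.004, 3.137, -0.011]
force: [1.3, -7.9, -0.4]
gripper_width: 0.0211
grasp_force: 22.6
```

arm_command --gripper '[15,15,15,15,15,15,15]' --dp '[[0,-4,0],[1,0,18.5],[4,0,18.5],[6,0,17.5],[8,0,16.5],[10,0,15.5],[12,0,14]]' --turn '[[0,0,0],[0,0,0],[0,0,0],[0,0,0],[0,0,0],[0,0,0],[0,0,0]]'

```text
time: 5.1
tool_pos: [0.4966, -0.2718, 0.151]
orientation: [0.001, 3.142, -0.002]
force: [2.5, -4.2, -5.4]
gripper_width: 0.0216
grasp_force: 24.8
```

arm_command --gripper '[15,15,15,15,15,15,15,15,15,15]' --dp '[[14,0,12.5],[15.5,0,10.5],[16.5,0,8.5],[17.5,0,6],[18,0,4],[18.5,0,1.5],[18.5,0,-1],[18,0,-3.5],[10,0,-3],[0,0,0]]' --turn '[[0,0,0],[0,0,0],[0,0,0],[0,0,0],[0,0,0],[0,0,0],[0,0,0],[0,0,0],[0,0,0],[0,0,0]]'

```text
time: 6.35
tool_pos: [0.6432, -0.2721, 0.1856]
orientation: [-0.001, -3.141, 0.002]
force: [-0.8, -3.9, 0.8]
gripper_width: 0.021
grasp_force: 27.5
```

```bash
python3 - <<'E'
from h import *
st();cv2.imwrite("pics/s2.png",eyes.snapshot("scene")[80:300,80:340].repeat(2,0).repeat(2,1))
E
```

```text
6.35 [ 0.6432 -0.2721  0.1856] [-1.000e-03 -3.141e+00  2.000e-03] [-0.8 -3.9  0.8] 0.02102625660895142 27.452051639556885 [-0.03  0.6   0.56  1.49 -0.33  1.15  2.16]
```

View pics/s2.png

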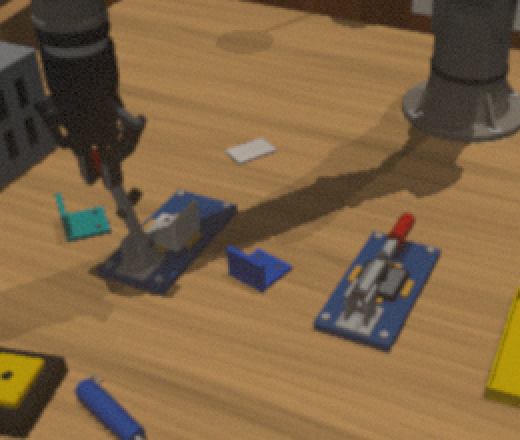

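The arm is past upright, with the red grip held between the fingers at about (95,160) and the bracket free at (178,225). Releasing it and rising.

arm_command --gripper '[50,50,50,50,50,50,50,50,50,50,50]' --dp '[[0,0,0],[0,0,0],[0,0,0],[0,0,15],[0,0,30],[0,0,40],[0,0,40],[-40,30,0],[-60,60,0],[-60,60,0],[0,60,0]]' --turn '[[0,0,0],[0,0,0],[0,0,0],[0,0,0],[0,0,0],[0,0,0],[0,0,0],[0,0,0],[0,0,0],[0,0,0],[0,0,0]]'

```text
time: 7.78
tool_pos: [0.5116, -0.0943, 0.3116]
orientation: [0.01, 3.14, 0.002]
force: [1.5, 1.0, -0.2]
gripper_width: 0.0497
grasp_force: 0.0
```

```bash
python3 - <<'E'
from h import *
st()
b=eyes.snapshot("top")
for t,z in(("bracket",.014),("clamp_grip",.185)):
  for r in nets.pinpoint("top",t)[:3]:
    uv=np.array(r["point"])*[512,384];print(t,round(r["conf"],2),uv.round(1),atz("top",uv,z).round(4))
c=b[120:225,310:380];cv2.imwrite("pics/c3.png",cv2.resize(c,None,fx=5.5,fy=5.5,interpolation=cv2.INTER_CUBIC))
for y in(-.2716,-.2676):
  for x in (.505,.565):
    print(y,x,[((proj("top",(x,y+e,.059))-[310,120])*5.5).round() for e in(.022,.03)])
E
```

```text
7.775 [ 0.5116 -0.0943  0.3116] [1.00e-02 3.14e+00 2.00e-03] [ 1.5  1.  -0.2] 0.04971294193176374 0.0 [-0.42  0.14  0.59  1.77 -0.08  1.26  1.75]
bracket 0.92 [393.5 166.6] [ 0.544  -0.3905  0.014 ]
-0.2716 0.505 [array([178., 322.]), array([159., 322.])]
-0.2716 0.565 [array([178., 186.]), array([160., 185.])]
-0.2676 0.505 [array([168., 322.]), array([150., 321.])]
-0.2676 0.565 [array([169., 185.]), array([151., 185.])]
```

View pics/c3.png

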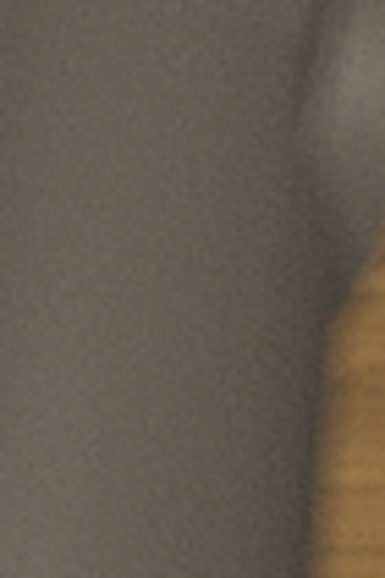

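The top camera is blocked by the arm. From the earlier crop the flange centreline is at about y=-0.2455, with the bracket's x centre at about 0.528. I'll move above the flange and check with the scene camera.

arm_command --gripper '[50,50,50,50,50,50,50,50]' --dp '[[10,-40,0],[0,-55,0],[0,-56,-20],[0,0,-50],[0,0,-50],[0,0,-40],[0,0,-20],[0,0,0]]' --turn '[[0,0,0],[0,0,0],[0,0,0],[0,0,0],[0,0,0],[0,0,0],[0,0,0],[0,0,0]]'

```text
time: 8.93
tool_pos: [0.5237, -0.2451, 0.1295]
orientation: [-0.004, -3.139, 0.0]
force: [0.4, 0.8, -0.5]
gripper_width: 0.0499
grasp_force: 0.0
```

```bash
python3 - <<'E'
from h import *
st()
b=eyes.snapshot("scene");c=b[100:240,90:260]
cv2.imwrite("pics/s4.png",cv2.resize(c,None,fx=4,fy=4,interpolation=cv2.INTER_CUBIC))
for x in (.498,.558):
    print(x,[((proj("scene",(x,-.2716+e,.059))-[90,100])*4).round() for e in(.022,.03)])
E
```

```text
8.925 [ 0.5237 -0.2451  0.1295] [-0.004 -3.139  0.   ] [ 0.4  0.8 -0.5] 0.04993317871523584 0.0 [-0.1   0.46  0.6   1.85 -0.31  0.93  2.21]
0.498 [array([347., 313.]), array([357., 315.])]
0.558 [array([299., 361.]), array([310., 364.])]
```

View pics/s4.png

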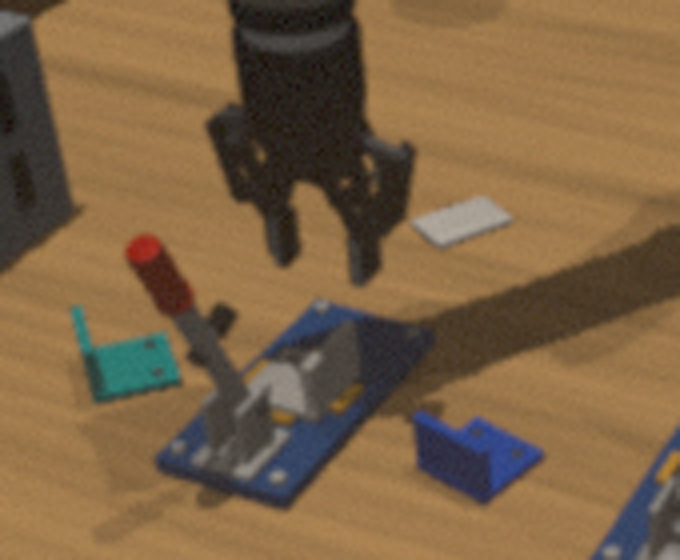

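The clamp stays open (grip at about 150,260), and the flange top edge runs from (352,320) to (305,370), matching the prediction. Descending to grasp it.

arm_command --gripper '[50,50,50,50,50,4,4,4,4,4,4]' --dp '[[0,0,-25],[0,0,-25],[0,0,-20],[0,0,-11],[0,0,0],[0,0,0],[0,0,0],[0,0,0],[0,0,0],[0,0,0],[0,0,0]]' --turn '[[0,0,0],[0,0,0],[0,0,0],[0,0,0],[0,0,0],[0,0,0],[0,0,0],[0,0,0],[0,0,0],[0,0,0],[0,0,0]]' --grip_force 40

```text
time: 10.35
tool_pos: [0.5253, -0.2443, 0.0501]
orientation: [0.001, 3.14, -0.0]
force: [-1.5, -0.5, 6.4]
gripper_width: 0.0073
grasp_force: 41.2
```

arm_command --gripper '[4,4,4,4,4,4,4,4]' --dp '[[0,0,5],[0,0,10],[0,0,15],[0,0,25],[0,0,35],[0,0,35],[0,0,25],[0,0,0]]' --turn '[[0,0,0],[0,0,0],[0,0,0],[0,0,0],[0,0,0],[0,0,0],[0,0,0],[0,0,0]]'

```text
time: 11.35
tool_pos: [0.526, -0.2447, 0.202]
orientation: [0.001, 3.137, -0.002]
force: [-0.3, -0.1, -2.5]
gripper_width: 0.0075
grasp_force: 40.4
```

arm_command --gripper '[4,4,4,4,4,4,4,4,4,4,4,4]' --dp '[[0,20,0],[0,40,0],[0,55,0],[0,60,0],[0,60,0],[0,60,0],[5,60,0],[5,60,0],[5,60,0],[0,45,0],[0,30,0],[0,0,0]]' --turn '[[0,0,0],[0,0,0],[0,0,0],[0,0,0],[0,0,0],[0,0,0],[0,0,0],[0,0,0],[0,0,0],[0,0,0],[0,0,0],[0,0,0]]'

```text
time: 12.85
tool_pos: [0.5378, 0.3095, 0.1975]
orientation: [0.008, -3.139, 0.0]
force: [-0.0, -0.7, -1.7]
gripper_width: 0.0074
grasp_force: 40.3
```

```bash
python3 - <<'E'
from h import *
st()
b=eyes.snapshot("scene");c=b[100:300,170:430]
cv2.imwrite("pics/s5.png",cv2.resize(c,None,fx=2.8,fy=2.8,interpolation=cv2.INTER_CUBIC))
E
```

```text
12.85 [0.5378 0.3095 0.1975] [ 0.008 -3.139  0.   ] [-0.  -0.7 -1.7] 0.007446261351962572 40.31816124916077 [-0.92  0.42  0.44  1.68 -0.2   1.09  1.15]
```

View pics/s5.png

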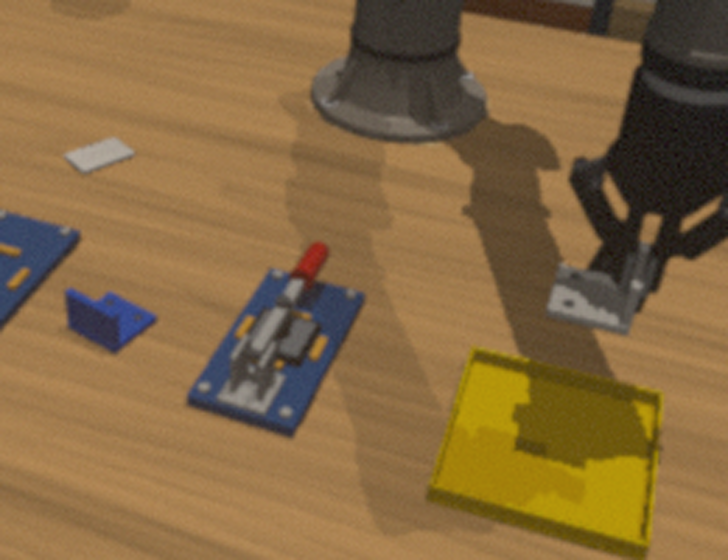

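The bracket hangs level at (600,295) above the tray (550,440), and the black cover's clamp is still shut. Lowering.

arm_command --gripper '[4,4,4,4,4,4,4]' --dp '[[0,-3,-20],[0,0,-35],[0,0,-35],[0,0,-30],[0,0,-20],[0,0,-10],[0,0,0]]' --turn '[[0,0,0],[0,0,0],[0,0,0],[0,0,0],[0,0,0],[0,0,0],[0,0,0]]'

```text
time: 13.78
tool_pos: [0.5398, 0.3026, 0.0492]
orientation: [-0.002, -3.141, 0.001]
force: [-0.3, 0.3, -1.3]
gripper_width: 0.0073
grasp_force: 40.3
```

arm_command --gripper '[4,4,4,4]' --dp '[[0,0,-3],[0,0,-2],[0,0,-1.5],[0,0,0]]' --turn '[[0,0,0],[0,0,0],[0,0,0],[0,0,0]]'

```text
time: 14.28
tool_pos: [0.5397, 0.3031, 0.0429]
orientation: [0.001, 3.142, 0.0]
force: [-0.7, -0.2, -1.3]
gripper_width: 0.0071
grasp_force: 40.3
```

arm_command --gripper '[4,4,4,4]' --dp '[[0,0,-1],[0,0,-1],[0,0,-1],[0,0,0]]' --turn '[[0,0,0],[0,0,0],[0,0,0],[0,0,0]]'

```text
time: 14.78
tool_pos: [0.5397, 0.3031, 0.0402]
orientation: [-0.001, -3.141, -0.0]
force: [-1.1, -1.0, 2.7]
gripper_width: 0.0075
grasp_force: 40.9
```

Contact with the tray floor is felt at the expected height. Releasing gently.

arm_command --gripper '[12,18,25,35,40,40,40,40,40,40,40,40]' --dp '[[0,0,-0.5],[0,0,0],[0,0,0],[0,0,0],[0,0,0],[0,0,8],[0,0,20],[0,0,40],[0,0,50],[0,0,50],[-50,40,40],[-50,40,0]]' --turn '[[0,0,0],[0,0,0],[0,0,0],[0,0,0],[0,0,0],[0,0,0],[0,0,0],[0,0,0],[0,0,0],[0,0,0],[0,0,0],[0,0,0]]'

```text
time: 16.27
tool_pos: [0.4518, 0.376, 0.2459]
orientation: [0.008, 3.135, 0.011]
force: [-0.1, 1.2, 0.6]
gripper_width: 0.0402
grasp_force: 0.0
```

```bash
python3 - <<'E'
from h import *
st()
b=eyes.snapshot("scene");c=b[100:300,90:430]
cv2.imwrite("pics/s6.png",cv2.resize(c,None,fx=2.3,fy=2.3,interpolation=cv2.INTER_CUBIC))
E
```

```text
16.275 [0.4518 0.376  0.2459] [0.008 3.135 0.011] [-0.1  1.2  0.6] 0.040171231904110885 0.0 [-1.11  0.31  0.43  1.71 -0.14  1.14  0.92]
```

View pics/s6.png

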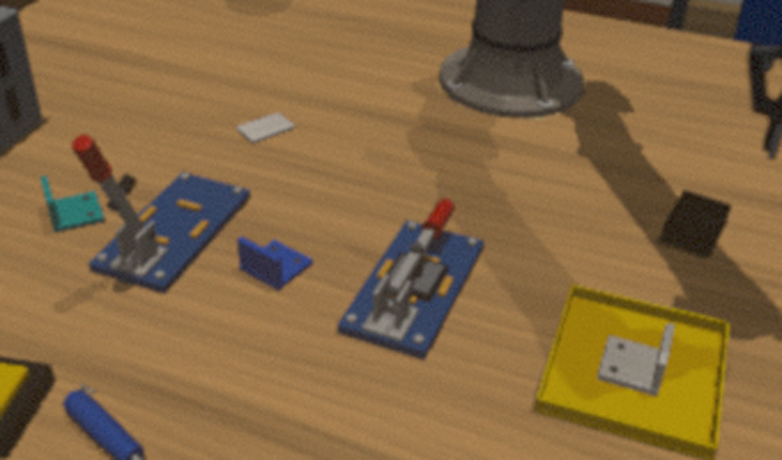

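The bracket sits on its foot in the tray at (635,360). Its clamp is open, the other clamp is shut, and the arm is clear of everything.

```bash
python3 -c "
from cell import bot
print(bot.sign_off())"
```

```text
the job is handed in; nothing more can be done
None
```

The bracket's clamp is flipped open and stays open, the bracket stands on its foot with the flange upright on the yellow tray's floor, and the black cover's clamp is still shut; the job was handed in at about 16 s of the 51 s allowed.

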